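# Wind a glass blank tight in the hand-cranked bench clamp

### The job

Lay the green glass blank flat and straight on the bed of the blue hand clamp, between the sliding jaw and the fixed anvil. Then grip the red loose sleeve of the crank and, without letting go of it while the crank turns, wind clockwise (seen from above) until the blank is nipped firmly between pad and anvil: go by the feel of the handle and do not overwind, or the glass chips. Let go and leave the blank clamped, and leave the other things alone.

Things in the scene. Friction and masses are not known exactly. Their poses are not given: they have to be found in the camera images.
- green_blank: green glass block, 60 (its x) x 40 (its y) x 40 mm high, 0.24 kg give or take 30 %; origin at the centre of its underside, z up. It starts standing on the table. Its ends (the +x and -x faces) go against pad and anvil.
- amber_blank: amber glass block of the same size, not to be used; the two blanks swap places from start to start. Origin at the centre of its underside.
- clamp: blue hand clamp fixed to the table, place and yaw vary, 300 (x) x 90 (y) mm; origin at the centre of its underside on the table, x along the clamping line from crank end to anvil end, z up. Flat bed 18 mm high. Gearbox from x -138 to -62 mm, 62 mm high, crank on top. Between gearbox and anvil a steel jaw, 56 mm wide, top 56 mm above the table, with a black rubber pad in front.
- anvil (a point): middle of the fixed anvil's face at clamp x = +110 mm, 38 mm above the table; the anvil is 56 mm wide, top 58 mm above the table. Opposite it the jaw's pad slides towards it as the crank is wound; the pad's face starts at about clamp x = 0, up to 6 mm either side of that (its screw is set differently each time, and this is not measured).
- seat (a point): a good place for the centre of the blank's underside: on top of the bed (18 mm above the table), on the clamping line, 72 mm along clamp x; with the blank's x axis along clamp x it leaves 8 mm to the anvil and about 42 mm to the pad. The jaw pushes the blank along the bed up to the anvil.
- crank_axis (a point): point on the crank's upright axis, 68 mm above the table; the steel crank arm's top is 76 mm above the table, the hub's 79 mm. The gear holds by itself wherever the crank is left. The clamp is right when winding takes 2.5 to 6 N more at the sleeve than free winding (20 to 60 N on the glass; aim for 4 N more); 8.5 N more chips the glass.
- sleeve_mid (a point): middle of the red grip sleeve, 106.5 mm above the table: upright cylinder 24 mm across, from 79 to 134 mm above the table, with a steel cap 16 mm wide and 5 mm high on top. It stands 45 mm from the crank axis, in any direction at the start, and spins freely on its pin, so a hand holding it need not turn; it circles the axis as the crank is wound.
- crank (a joint): turning of the crank in rad, 0 at the start, growing clockwise seen from above; 1 rad moves the jaw 5 mm towards the anvil; about 1.4 to 1.9 turns are needed. Winding freely takes about 7 N at the sleeve, along its circle (a little less when read standing still). Once pad, blank and anvil are in touch it rises evenly, about 2 N for each 0.2 rad.
- powder_jar: small glass jar, 56 mm wide, 70 mm high, leave alone; origin under its centre
- dark_jar: dark jar with black cap, 60 mm wide, 85 mm high, leave alone; origin under its centre
- cup: white ceramic cup, 72 mm wide, 80 mm high, leave alone; origin under its centre
- paddle: spatula-shaped glass paddle, 200 mm long, lying, leave alone; origin at its underside
- file_brush: small brush, 170 mm long, lying, leave alone; origin at its underside
- weight: brass weight, 44 mm wide, 35 mm high, leave alone; origin under its centre
Mind the look-alikes: they are no part of the job. Leave any pink look-alike of the green_blank alone.

How it is judged:
By the outcome, as a careful person would: the job done as asked, in the order asked, and still so for the second after the job is handed in, with the robot touching nothing.
It also fails if it takes over 72 s, if anything falls off the work surface, if the arm or the gripper's body presses on something with over 40 N, if the wrist force passes 120 N, or if a joint passes its speed limit or range.

### The arm

A 7-joint arm with a two-finger parallel gripper is mounted at the origin on the work surface. World frame = base frame: x ahead of the robot, y to its left, z up, the work surface at z = 0. Lengths are in mm, angles in rad, forces in N, time in s.
With the tool pointing down it reaches from about 350 to 900 mm from the base axis. Payload 19.9 kg.
Tool frame: the origin (TCP) lies midway between the tips of the shut fingers; the grasp point (between the pads) lies 19 mm behind it; z points along the fingers, y is the line along which they close (so a half turn about z gives the same grasp; the last joint's range is limited). The gripper opens to 85 mm and grips with 20 to 120 N. Pads are 22 mm wide; open, the fingers measure 114 mm over their backs; the gripper's body (76 mm by 85 mm) begins 54 mm behind the grasp point. The pads swing forward as they close: fully open they stand 13 mm farther back than shut.
Start: joints at [-1.317, 0.417, -0.01, 1.614, 0.005, 1.111, -0.053], TCP at [182.18, 597.839, 231.26] pointing down, gripper open.
Joint ranges: [-2.81, 2.81], [-0.39, 2.02], [-1.27, 1.25], [0.06, 2.57], [-1.19, 4.33], [0.19, 2], [-2.82, 2.82]. Speed limits (rad/s): [1.89, 1.89, 2.39, 2.39, 3.01, 3.01, 3.01].

### API

Orientations are given as a unit quaternion [x, y, z, w].
In Python, from station import env gives the robot as it stands.
- The arm moves only by the tool servo_tool, never from a script. Its argument "motion" is a list that holds one entry, the list of rows, each a list of 4 numbers: the shift along the tool's x, y, z normalised to -1 to 1, where 1 is 500 mm, then the turn about the tool's z normalised to -1 to 1, where 1 is 90 degrees. In form: [[[dx, dy, dz, twist], ...]]. A call has 1 to 8 rows; each row is the pose to reach, as a shift and turn from the pose commanded when the call began, along the tool's axes at that moment; what a row does not reach only later rows make up. A row lasts 1/10 s, in which the tool goes at most 50 mm and 8.59 degrees, less where a joint would pass 70% of its speed; a pose out of reach is approached as far as the arm can. A call with a number of a shift or a turn outside -1 to 1 is refused whole. A call with a gripper value outside its range is refused whole. "hand" is the opening, from -1 (shut) to 1 (fully open), set as the call begins (left out, the last holds). The fingers move at their own pace and stop on an object; "grip_force" is the grip in N (left out, the last holds). Time passes only in rows, so rows that repeat a pose let the fingers close. It gives the time, the measured TCP pose, the force, the opening and the grip force at its end, in the units of the state.
- env.get_obs(): the state, without advancing time (a new reading comes with each control period).
- env.get_image(name): name is "side" or "top" or "wrist"; returns a dict with "img" (384x512x3 uint8, red, green, blue), "camera_matrix" (3x3 intrinsics, pixels), "R" (3x3) and "t" (3): a world point X has camera coordinates R X + t. Camera axes: x right, y down, z forward; pixel columns grow to the right and rows downward; lengths in mm; the calibration is good to about 2 mm. A picture is of the moment at which its call begins. There is no depth.
- env.hand_in(): hands the job in; it is judged then, once.
The state is a dict: "time": time; "qpos": joint angles; "dq": joint speeds; "joint_efforts": joint torques, N m; "position": TCP position; "tool_rot": TCP orientation; "force": force on the tool from outside, world axes, zero at the start; "wrist_torque": the same for the moment, N m; "finger_gap": finger opening in mm; "grip_force": force on a finger pad.
Only numpy, scipy, OpenCV 4.12 (cv2) and the standard library are available. Lean on these libraries where they do the work, as an engineer would, in place of code of your own. Each camera call takes 0.05 s, during which the arm holds its last target. There are 200 camera calls.

## Working session

There is one attempt and no reset: what is moved stays moved. The work goes in short steps, Python scripts to look and compute and a tool call to move; the robot and the scene stay as the last step left them, time stands still between calls to the robot, and variables do not carry over. Pictures are saved under pics/ and viewed, at most 10 in all, crops included, and the job is handed in when it is done.

Besides the shell and the picture viewer there is one more tool, called as a command line: name --argument value ..., lists and objects as JSON in quotes. servo_tool: Moves the arm, as the interface text tells. Its arguments: {"type":"object","properties":{"motion":{"type":"array"},"hand":{"type":"number"},"grip_force":{"type":"number"}},"required":["motion"]}

```bash
mkdir -p pics
python3 - <<'E'
from station import env
import cv2,json
for n in("top","side"):
    d=env.get_image(n); cv2.imwrite(f"pics/{n}0.png",d["img"][:,:,::-1])
    import numpy as np
    np.savez(f"{n}0.npz",**d); print(n,d["camera_matrix"].tolist(),np.round(d["R"],4).tolist(),d["t"])
o=env.get_obs();print(o)
E
```

```text
top [[379.78903843778374, 0.0, 254.0873863375202], [0.0, 379.78903843778374, 192.3901160650323], [0.0, 0.0, 1.0]] [[-0.0254, -0.9995, -0.0162], [-0.9991, 0.026, -0.0347], [0.0351, 0.0153, -0.9993]] [  30.04370537  566.51660289 1194.71701078]
side [[357.89086076891766, 0.0, 252.50162514147044], [0.0, 357.89086076891766, 189.91064113546207], [0.0, 0.0, 1.0]] [[-0.9991, -0.0335, -0.0257], [0.005, 0.5123, -0.8588], [0.0419, -0.8581, -0.5117]] [581.29232152  85.37047322 895.05860485]
{'time': 0.1, 'qpos': array([-1.31651794,  0.41792574, -0.01030006,  1.61410448,  0.00466707,
        1.11066403, -0.05299918]), 'dq': array([-0.00014885, -0.00327675,  0.0001004 , -0.00189305, -0.00130923,
       -0.00108501, -0.00062313]), 'joint_efforts': array([ 2.85553302e-03, -8.65815067e+01,  6.81808926e-01, -4.35628545e+01,
        1.94668514e-02,  4.90023696e-03, -1.04167580e-05]), 'position': array([182.09155567, 597.57313422, 230.71965643]), 'tool_rot': array([ 1.47354904e-01,  9.89083536e-01, -5.36321708e-04, -5.15246667e-05]), 'force': array([ 0.20217566,  0.01705009, -0.45934827]), 'wrist_torque': array([-0.00926548,  0.01581571, -0.05589233]), 'grip_force': 0.0, 'finger_gap': 85.34743166127201}
```

View pics/top0.png

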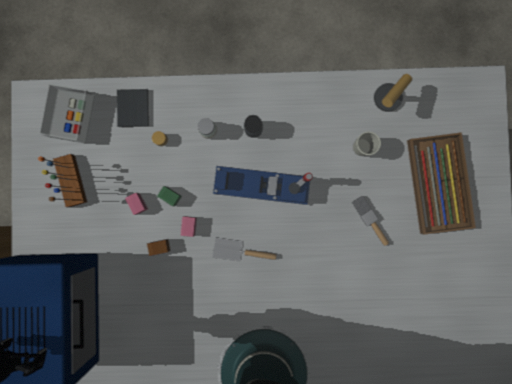

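View pics/side0.png

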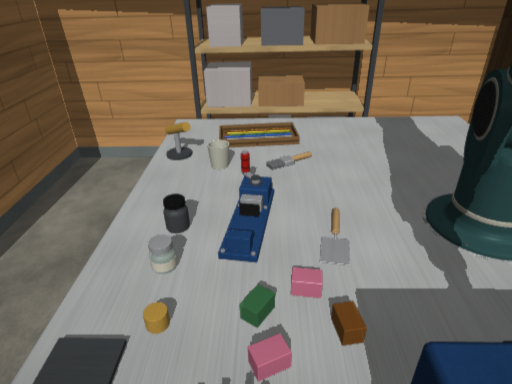

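Candidates for the blank in the top view are green (170,196), pink (136,203), pink (188,226) and amber/brown (158,247). I choose the green one and will check it in a close crop. The clamp's crank end is on the right (red sleeve at ~(308,177)) and the anvil end on the left (~(220,180)).

Run:
```python
import cv2
a=cv2.imread("pics/top0.png")[155:225,150:320]; b=cv2.imread("pics/side0.png")[145:330,210:300]
a=cv2.convertScaleAbs(a,alpha=1.7)
cv2.imwrite("pics/c_top.png",cv2.resize(a,None,fx=4.7,fy=4.7,interpolation=cv2.INTER_CUBIC))
cv2.imwrite("pics/c_side.png",cv2.resize(b,None,fx=3.2,fy=3.2,interpolation=cv2.INTER_CUBIC))
```

```text
(no output)
```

View pics/c_top.png

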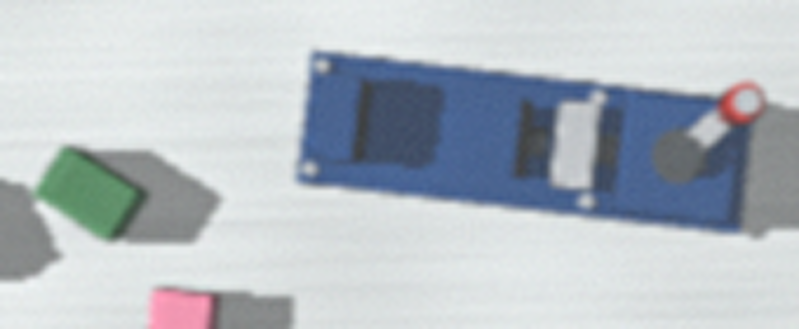

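View pics/c_side.png

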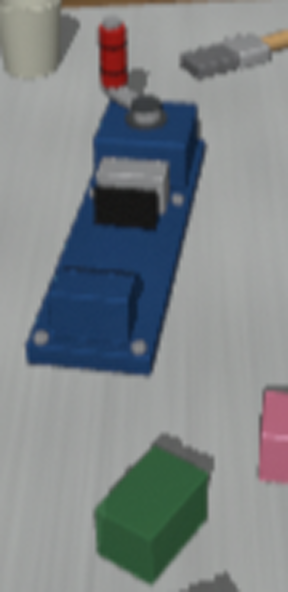

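```bash
cat > h.py <<'E'
import numpy as np,cv2
from scipy.optimize import least_squares,minimize
from scipy.spatial.transform import Rotation as Ro
def proj(d,P):
    c=np.atleast_2d(P)@d["R"].T+d["t"]; q=c@d["camera_matrix"].T; return q[:,:2]/q[:,2:]
def tri(obs,x0=(500,0,80),z=None):
    f=lambda x:np.r_[np.concatenate([(proj(d,x)[0]-p) for d,p in obs]),[] if z is None else (x[2]-z)]
    r=least_squares(f,x0); return r.x,np.abs(r.fun).max()
def tf(p,L):
    c,s=np.cos(p[2]),np.sin(p[2]); L=np.asarray(L,float)
    return np.c_[p[0]+c*L[:,0]-s*L[:,1],p[1]+s*L[:,0]+c*L[:,1],L[:,2]]
E
python3 - <<'E'
from h import *
T=dict(np.load("top0.npz"));S=dict(np.load("side0.npz"))
ct=lambda u,v:np.array([(u+.5)/4.7-.5+150,(v+.5)/4.7-.5+155]); cs=lambda u,v:np.array([(u+.5)/3.2-.5+210,(v+.5)/3.2-.5+145])
print("hub",tri([(T,ct(676,158)),(S,cs(146,101))],z=79)); print("cap",tri([(T,ct(748,101)),(S,cs(111,20))],z=139))
L=[(150,-45,18),(150,45,18),(-150,45,18)];tp=[ct(313,52),ct(298,182),ct(740,230)]
Ls=L[:2];sp=[cs(30,347),cs(152,363)]
H=(-100,0,79)
def f(p): return np.r_[(proj(T,tf(p,L))-tp).ravel(),(proj(S,tf(p,Ls))-sp).ravel(),(proj(T,tf(p,[H]))-ct(676,158)).ravel(),(proj(S,tf(p,[H]))-cs(146,101)).ravel()]
r=least_squares(f,[560,0,1.5]);print("clamp",r.x,np.round(r.fun,1))
p=r.x;print("seat",tf(p,[(72,0,18)]),"axis",tf(p,[(-100,0,68)]))
B=[(x,y,z) for x in(-30,30) for y in(-20,20) for z in(0,40)]
K=4;ms=[]
for d in(T,S):
    i=d["img"].astype(int);m=((i[...,1]>i[...,0]*1.25)&(i[...,1]>i[...,2]*1.15)&(i[...,1]>35)).astype(np.uint8)
    n,lab,st,ce=cv2.connectedComponentsWithStats(m)
    print([(s[4],c.round()) for s,c in zip(st,ce) if 60<s[4]<3000])
    c0=(170,196) if d is T else (258,305); k=lab[c0[1],c0[0]]
    ms.append(cv2.resize((lab==k).astype(np.float32),None,fx=K,fy=K,interpolation=cv2.INTER_LINEAR)>.5)
def cost(p):
    e=0
    for d,m in zip((T,S),ms):
        q=(proj(d,tf(p,B))+.5)*K-.5;im=np.zeros(m.shape,np.uint8)
        cv2.fillConvexPoly(im,cv2.convexHull(np.round(q*16).astype(np.int32)),1,shift=4)
        e+=1-(im&m).sum()/(im|m).sum()
    return e
best=min((minimize(cost,[530,250,a],method="Nelder-Mead",options=dict(initial_simplex=np.array([[530,250,a],[545,250,a],[530,265,a],[530,250,a+.3]]))) for a in np.arange(0,3.1,.4)),key=lambda r:r.fun)
print("green",best.x,best.fun)
E
```

```text
hub (array([ 574.98602136, -105.22442707,   79.36374008]), np.float64(1.1885079256013853))
cap (array([ 604.93697168, -143.00304323,  139.17444954]), np.float64(0.5543870842613217))
clamp [589.40029641  -8.08104289   1.43488644] [-0.4  0.1 -0.5  0.7  0.2  0.9 -1.2  0.5  0.5 -0.7  1.2 -0.6 -0.   1. ]
seat [[599.15571089  63.25500612  18.        ]] axis [[ 575.85110964 -107.15888873   68.        ]]
[(np.int32(132), array([446., 185.])), (np.int32(241), array([168., 196.]))]
[(np.int32(1005), array([257., 305.]))]
green [562.93617987 281.5046057    1.04460946] 0.29754272792678726
```

```bash
cat >> h.py <<'E'
def rows(P,yaw,obs):
    """shift/twist numbers to bring TCP to P with tool y at yaw (mod nothing)"""
    R=Ro.from_quat(obs["tool_rot"]).as_matrix(); s=R.T@(np.array(P)-obs["position"])
    y=np.arctan2(R[1,1],R[0,1]); dy=(yaw-y+np.pi)%(2*np.pi)-np.pi
    print("pos",obs["position"].round(1),"yaw",round(y,3),"shift/500",(s/500).round(4),"twist",round(-dy/(np.pi/2),4),"t",obs["time"],"F",obs["force"].round(1),"gap",round(obs["finger_gap"],1))
E
python3 -c "
from h import *;from station import env
rows([563,281.5,180],-0.527,env.get_obs())"
```

```text
pos [182.1 597.6 230.7] yaw 1.275 shift/500 [-0.913  -0.3825  0.1019] twist 1.1472 t 0.1 F [ 0.2  0.  -0.5] gap 85.3
```

servo_tool --motion '[[[-0.09,-0.038,0.01,0.09],[-0.18,-0.076,0.02,0.18],[-0.27,-0.114,0.03,0.27],[-0.36,-0.152,0.04,0.36],[-0.45,-0.19,0.05,0.45],[-0.54,-0.228,0.06,0.54],[-0.63,-0.266,0.07,0.63],[-0.72,-0.304,0.08,0.72]]]' --hand 1 --grip_force 50

```text
time: 0.9
position: [483.4, 346.0, 191.1]
tool_rot: [0.656, 0.754, 0.0, -0.0]
force: [1.0, 1.9, -0.4]
finger_gap: 85.5
grip_force: 0.0
```

```bash
python3 -c "
from h import *;from station import env
rows([563,281.5,180],-0.527,env.get_obs())"
```

```text
pos [483.4 346.  191.1] yaw 0.138 shift/500 [-0.1498  0.1399  0.0222] twist 0.4237 t 0.9 F [ 1.   1.9 -0.4] gap 85.5
```

servo_tool --motion '[[[-0.04,0.035,0.01,0.09],[-0.09,0.08,0.015,0.18],[-0.13,0.12,0.02,0.27],[-0.15,0.14,0.022,0.36],[-0.15,0.14,0.022,0.424],[-0.15,0.14,0.022,0.424],[-0.15,0.14,0.022,0.424]]]'

```text
time: 1.6
position: [561.9, 283.7, 180.0]
tool_rot: [0.865, 0.502, -0.0, 0.0]
force: [-0.7, 1.0, 0.1]
finger_gap: 85.3
grip_force: 0.0
```

Run:
```python
from h import *;from station import env
rows([563,281.5,4],-0.527,env.get_obs())
d=env.get_image("wrist");np.savez("w1.npz",**d)
i=d["img"][:,:,::-1].copy()
B=[(x,y,z) for x in(-30,30) for y in(-20,20) for z in(0,40)]
print(proj(d,tf([563,281.5,1.045],B)).round(0).tolist())
cv2.imwrite("pics/w1.png",cv2.convertScaleAbs(i,alpha=1.5))
```

```text
pos [561.9 283.7 180. ] yaw -0.518 shift/500 [-0.0025  0.0042  0.3521] twist 0.0057 t 1.6 F [-0.7  1.   0.1] gap 85.3
[[275.0, 200.0], [278.0, 211.0], [241.0, 199.0], [239.0, 211.0], [277.0, 148.0], [279.0, 153.0], [241.0, 148.0], [239.0, 153.0]]
```

View pics/w1.png

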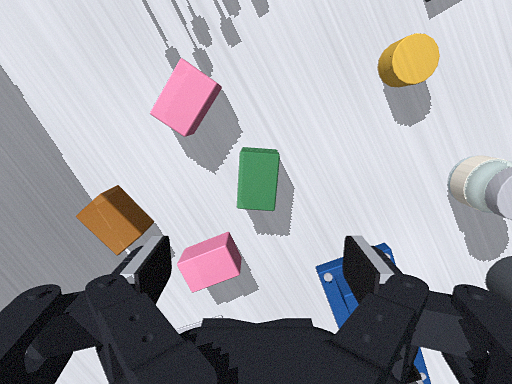

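The wrist view confirms the green blank at ~(258,182), lying within a few pixels of the prediction, with both pinks and the amber well apart. I'll refine its pose with the silhouette and get the descent numbers.

Run:
```python
from h import *;from station import env
d=dict(np.load("w1.npz"));i=d["img"].astype(int)
m=((i[...,1]>i[...,0]*1.3)&(i[...,1]>i[...,2]*1.2)).astype(np.uint8)
n,lab,st,_=cv2.connectedComponentsWithStats(m);m=lab==lab[182,258]
K=4;m=cv2.resize(m.astype(np.float32),None,fx=K,fy=K)>.5
B=[(x,y,z) for x in(-30,30) for y in(-20,20) for z in(0,40)]
def cost(p):
    q=(proj(d,tf(p,B))+.5)*K-.5;im=np.zeros(m.shape,np.uint8)
    cv2.fillConvexPoly(im,cv2.convexHull(np.round(q*16).astype(np.int32)),1,shift=4)
    return 1-(im&m).sum()/(im|m).sum()
r=minimize(cost,[563,281,1.045],method="Nelder-Mead",options=dict(initial_simplex=[[563,281,1.045],[570,281,1.045],[563,288,1.045],[563,281,1.15]]))
print(r.x,r.fun);rows([r.x[0],r.x[1],4],r.x[2]-np.pi/2,env.get_obs())
```

```text
[562.19533835 282.86098365   0.98014096] 0.04649239329306498
pos [561.9 283.8 180.2] yaw -0.518 shift/500 [-0.0012  0.0015  0.3523] twist 0.0462 t 1.65 F [ 1.   1.2 -0.1] gap 85.6
```

servo_tool --motion '[[[-0.001,0.001,0.08,0.03],[-0.001,0.0015,0.17,0.046],[-0.001,0.0015,0.25,0.046],[-0.001,0.0015,0.31,0.046],[-0.001,0.0015,0.34,0.046],[-0.001,0.0015,0.352,0.046],[-0.001,0.0015,0.352,0.046]]]'

```text
time: 2.35
position: [562.9, 282.6, 4.7]
tool_rot: [0.883, 0.469, 0.0, 0.0]
force: [0.3, 0.3, -0.3]
finger_gap: 85.2
grip_force: 0.0
```

servo_tool --motion '[[[0,0,0,0],[0,0,0,0],[0,0,0,0],[0,0,0,0],[0,0,0,0],[0,0,0,0],[0,0,0,0],[0,0,0,0]]]' --hand -1 --grip_force 50

```text
time: 3.15
position: [563.1, 282.8, 5.3]
tool_rot: [0.883, 0.469, 0.001, -0.0]
force: [-2.8, -0.3, 7.7]
finger_gap: 39.2
grip_force: 50.5
```

servo_tool --motion '[[[0,0,-0.04,0],[0,0,-0.1,0],[0,0,-0.16,0],[0,0,-0.2,0],[0,0,-0.2,0]]]'

```text
time: 3.65
position: [563.9, 283.1, 107.3]
tool_rot: [0.883, 0.469, 0.002, -0.0]
force: [0.6, 0.5, -3.5]
finger_gap: 39.3
grip_force: 51.5
```

```bash
python3 -c "
from h import *;from station import env
rows([599.2,63.3,105],1.435-np.pi/2,env.get_obs())"
```

```text
pos [563.9 283.1 107.3] yaw -0.594 shift/500 [-0.3248  0.3046  0.0038] twist -0.2918 t 3.65 F [ 0.6  0.5 -3.5] gap 39.3
```

servo_tool --motion '[[[-0.04,0.038,0,-0.04],[-0.1,0.094,0,-0.1],[-0.16,0.15,0,-0.16],[-0.22,0.206,0,-0.22],[-0.28,0.263,0,-0.28],[-0.31,0.291,0,-0.292],[-0.325,0.305,0,-0.292],[-0.325,0.305,0,-0.292]]]'

```text
time: 4.45
position: [597.8, 61.4, 103.7]
tool_rot: [0.754, 0.657, -0.0, -0.0]
force: [-0.2, 0.3, -2.8]
finger_gap: 39.3
grip_force: 51.3
```

Run:
```python
from h import *;from station import env
for k in(0,):
    d=env.get_image("wrist");np.savez("w2.npz",**d)
rows([599.2,63.3,23],1.435-np.pi/2,env.get_obs())
i=cv2.convertScaleAbs(d["img"][:,:,::-1],alpha=1.8)
L=[(110,-28,58),(110,28,58),(150,45,18),(150,-45,18),(102,20,18),(102,-20,18)]
print(proj(d,tf([589.4,-8.1,1.435],L)).round(0).tolist())
cv2.imwrite("pics/w2.png",cv2.resize(i,(768,576),interpolation=cv2.INTER_CUBIC))
```

```text
pos [597.8  63.1 103.8] yaw -0.136 shift/500 [0.0007 0.0029 0.1616] twist -0.0003 t 4.5 F [ 0.   1.5 -3. ] gap 39.3
[[300.0, 155.0], [215.0, 155.0], [198.0, 95.0], [317.0, 95.0], [233.0, 158.0], [283.0, 158.0]]
```

View pics/w2.png

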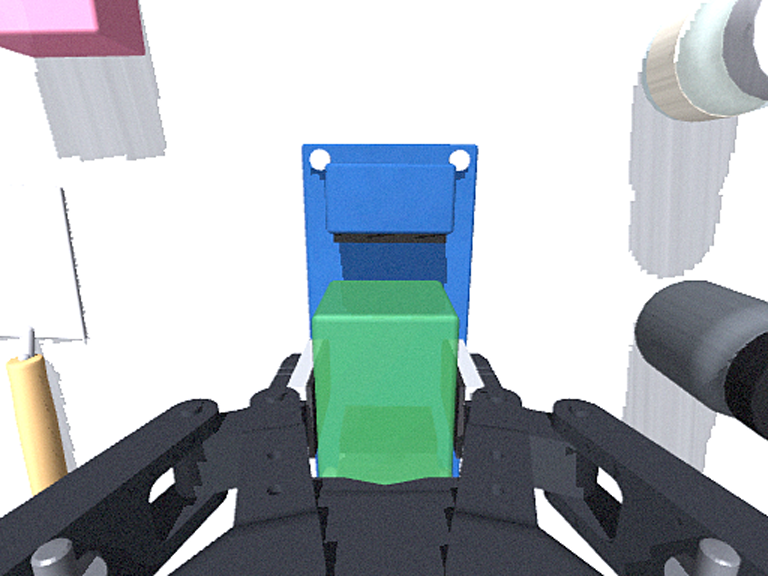

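The wrist view shows the blank held square. Its far top edge runs (314,316)–(458,317) and the anvil face's top edge (326,235)–(453,235). The bed corners are at (303,145) and (477,145). I'll refine the clamp and blank poses from these points.

Run:
```python
from h import *;from station import env
d=dict(np.load("w2.npz"));g=lambda *a:(np.array(a)+.5)/1.5-.5
L=[(110,-28,58),(110,28,58),(150,45,18),(150,-45,18)];p=g((453,235),(326,235),(303,145),(477,145))
r=least_squares(lambda c:(proj(d,tf(c,L))-p).ravel(),[589,-8,1.435]);print("clamp",r.x,r.fun.round(1))
b=lambda q:np.array([(30,-20,q[3]+40),(30,20,q[3]+40),(30,-20,q[3]),(30,20,q[3])])
pb=g((458,317),(314,316),(442,281),(331,281))
s=least_squares(lambda q:(proj(d,tf(q,b(q)))-pb).ravel(),[598,63,1.435,99]);print("blank",s.x,s.fun.round(1))
```

```text
clamp [589.93874991  -9.2664457    1.43003941] [ 0.4  0.4  0.1  0.2 -1.8 -0.4  1.2 -0.1]
blank [597.94954025  59.01885805   1.42845503  93.97731483] [ 0.4  0.  -0.1  0.3 -0.8 -0.   0.3 -0.4]
```

servo_tool --motion '[[[-0.001,0.004,0.03,0],[-0.001,0.004,0.08,0],[-0.001,0.004,0.125,0],[-0.001,0.004,0.15,0],[-0.001,0.004,0.159,0],[-0.001,0.004,0.159,0],[-0.001,0.004,0.159,0]]]'

```text
time: 5.2
position: [600.3, 62.2, 25.1]
tool_rot: [0.753, 0.658, 0.0, 0.0]
force: [-0.3, 0.1, -2.3]
finger_gap: 39.7
grip_force: 51.3
```

servo_tool --motion '[[[0,0,0.001,0],[0,0,0.002,0],[0,0,0.002,0]]]'

```text
time: 5.5
position: [600.1, 61.8, 23.9]
tool_rot: [0.753, 0.658, 0.0, 0.0]
force: [0.2, -0.3, -2.9]
finger_gap: 39.4
grip_force: 51.3
```

servo_tool --motion '[[[0,0,0.001,0],[0,0,0.002,0],[0,0,0.003,0],[0,0,0.003,0]]]'

```text
time: 5.9
position: [600.0, 61.7, 23.3]
tool_rot: [0.753, 0.658, 0.0, -0.0]
force: [-8.7, 0.0, 17.7]
finger_gap: 39.3
grip_force: 53.8
```

servo_tool --motion '[[[0,0,-0.001,0],[0,0,-0.002,0],[0,0,-0.002,0],[0,0,-0.002,0],[0,0,-0.002,0],[0,0,-0.002,0]]]' --hand 1

```text
time: 6.5
position: [599.9, 61.7, 23.2]
tool_rot: [0.753, 0.658, -0.0, 0.0]
force: [-0.2, -0.5, -0.1]
finger_gap: 85.5
grip_force: 0.0
```

servo_tool --motion '[[[0,0,-0.05,0],[0,0,-0.12,0],[0,0,-0.2,0],[0,0,-0.28,0],[0,0,-0.34,0],[0,0,-0.36,0],[0,0,-0.36,0]]]'

```text
time: 7.2
position: [600.5, 61.9, 204.6]
tool_rot: [0.753, 0.658, 0.001, 0.001]
force: [0.2, 0.4, -0.7]
finger_gap: 85.5
grip_force: 0.0
```

Run:
```python
from h import *;from station import env
d=env.get_image("wrist");np.savez("w3.npz",**d)
o=env.get_obs();rows([604.9,-143,230],-1.2,o)
i=cv2.convertScaleAbs(d["img"][:,:,::-1],alpha=1.5)
cv2.imwrite("pics/w3.png",cv2.resize(i,(768,576),interpolation=cv2.INTER_CUBIC))
```

```text
pos [599.9  61.8 203. ] yaw -0.135 shift/500 [-0.4046  0.0653 -0.054 ] twist 0.6777 t 7.25 F [-0.6 -0.  -1.1] gap 85.3
```

View pics/w3.png

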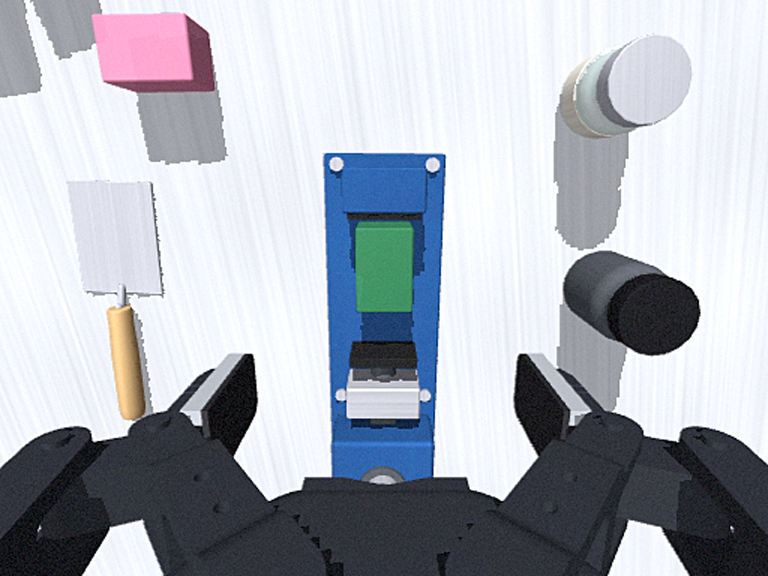

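The blank (356–413, 222–312) sits straight and centred on the bed, between the pad edge (y~345) and the anvil (y~215). Next I'll find where to hover so that the wrist camera sees the sleeve and hub.

Run:
```python
from h import *;from station import env
d=dict(np.load("w3.npz"));o=env.get_obs()
print("cam",(-d["R"].T@d["t"]).round(1))
for T in [(600,-190,200),(600,-210,220),(600,-230,220)]:
    e=dict(d);s=np.array(T)-o["position"];e["t"]=d["t"]-d["R"]@s
    print(T,proj(e,[(605,-143,139),(576,-107,79),(605,-143,79)]).round())
rows([600,-210,220],-0.135,o)
```

```text
cam [609.6 128.  347.9]
(600, -190, 200) [[253. 142.]
 [216.  99.]
 [254. 135.]]
(600, -210, 220) [[250. 113.]
 [215.  77.]
 [251. 113.]]
(600, -230, 220) [[246.  85.]
 [211.  54.]
 [248.  91.]]
pos [599.9  61.8 203. ] yaw -0.135 shift/500 [-0.5387  0.0736 -0.034 ] twist -0.0003 t 7.25 F [-0.6 -0.  -1.1] gap 85.3
```

servo_tool --motion '[[[-0.07,0.01,0,0],[-0.16,0.022,0,0],[-0.25,0.034,0,0],[-0.34,0.046,0,0],[-0.43,0.058,0,0],[-0.48,0.066,0,0],[-0.5,0.068,0,0],[-0.5,0.068,0,0]]]'

```text
time: 8.05
position: [599.1, -191.6, 201.9]
tool_rot: [0.754, 0.657, -0.001, -0.001]
force: [0.7, 0.4, 0.4]
finger_gap: 85.3
grip_force: 0.0
```

Run:
```python
from h import *;from station import env
d=env.get_image("wrist");np.savez("w4.npz",**d)
o=env.get_obs();rows([604.9,-143,95],-.135,o)
print(proj(d,[(605,-143,139),(575.9,-108,79)]).round())
i=cv2.convertScaleAbs(d["img"][40:190,150:350,::-1],alpha=1.5)
cv2.imwrite("pics/w4.png",cv2.resize(i,(800,600),interpolation=cv2.INTER_CUBIC))
```

```text
pos [ 599.6 -189.9  202.1] yaw -0.136 shift/500 [ 0.0943 -0.0018  0.2143] twist -0.0004 t 8.1 F [-0.7  0.6 -0.3] gap 85.6
[[255. 139.]
 [218.  98.]]
```

View pics/w4.png

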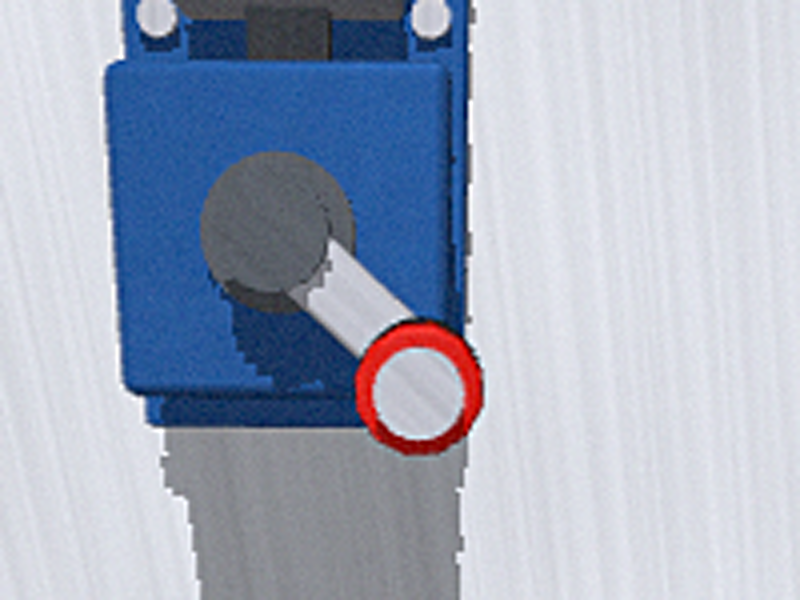

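The cap is at crop (418,394), full-frame (254.5,138.5), within a pixel of the prediction. The hub is at (265,222), so the arm direction is about −50° in the world frame. I'll descend and grip.

servo_tool --motion '[[[0.05,-0.001,0,0],[0.09,-0.002,0.03,0],[0.094,-0.002,0.1,0],[0.094,-0.002,0.16,0],[0.094,-0.002,0.2,0],[0.094,-0.002,0.214,0],[0.094,-0.002,0.214,0]]]'

```text
time: 8.8
position: [605.0, -142.4, 95.6]
tool_rot: [0.753, 0.658, -0.0, -0.001]
force: [-0.4, 0.6, 0.0]
finger_gap: 85.3
grip_force: 0.0
```

servo_tool --motion '[[[0,0,0,0],[0,0,0,0],[0,0,0,0],[0,0,0,0],[0,0,0,0],[0,0,0,0],[0,0,0,0],[0,0,0,0]]]' --hand -1 --grip_force 50

```text
time: 9.6
position: [605.0, -143.7, 96.8]
tool_rot: [0.753, 0.658, 0.0, -0.0]
force: [-4.9, 1.6, 7.8]
finger_gap: 22.5
grip_force: 48.5
```

```bash
cat > crank.py <<'E'
import sys;from h import *;from station import env
o=env.get_obs();R=Ro.from_quat(o["tool_rot"]).as_matrix();psi=np.arctan2(R[1,0],R[0,0])
def report(c):
    v=o["position"][:2]-c;ph=np.arctan2(v[1],v[0]);t=np.array([np.sin(ph),-np.cos(ph)]);r=v/np.hypot(*v)
    print("t",o["time"],"pos",o["position"].round(1),"R",np.hypot(*v).round(2),"phi",ph.round(3),"F",o["force"].round(1),"resist",round(-o["force"][:2]@t,2),"radial(out+)",round(o["force"][:2]@r,2),"gap",round(o["finger_gap"],1),"grip",round(o["grip_force"],1))
    return ph
def plan(c,ph,steps,rad=45):
    """rows from the present pose, ending on circle (c,rad) at angles ph-cumsum(steps)"""
    out=[]
    for k in np.cumsum(steps):
        q=c+rad*np.array([np.cos(ph-k),np.sin(ph-k)])-o["position"][:2]
        out.append([round(q@np.array([np.cos(psi),np.sin(psi)])/500,4),round(q@np.array([np.sin(psi),-np.cos(psi)])/500,4),0,0])
    print(out)
E
python3 - <<'E'
from crank import *
c=o["position"][:2]-45*np.array([np.cos(-.878),np.sin(-.878)]);print(c,psi)
ph=report(c);plan(c,ph,[.1,.15]+[.2]*5+[0])
E
```

```text
[ 576.21922127 -109.11924193] 1.4351426557493923
t 9.6 pos [ 605.  -143.7   96.8] R 45.0 phi -0.878 F [-4.9  1.6  7.8] resist -2.74 radial(out+) -4.36 gap 22.5 grip 48.5
[[np.float64(-0.0063), np.float64(-0.0064), 0, 0], [np.float64(-0.0145), np.float64(-0.0171), 0, 0], [np.float64(-0.0228), np.float64(-0.0331), 0, 0], [np.float64(-0.0277), np.float64(-0.0503), 0, 0], [np.float64(-0.0291), np.float64(-0.0683), 0, 0], [np.float64(-0.027), np.float64(-0.0861), 0, 0], [np.float64(-0.0213), np.float64(-0.1031), 0, 0], [np.float64(-0.0213), np.float64(-0.1031), 0, 0]]
```

servo_tool --motion '[[[-0.0063,-0.0064,0,0],[-0.0145,-0.0171,0,0],[-0.0228,-0.0331,0,0],[-0.0277,-0.0503,0,0],[-0.0291,-0.0683,0,0],[-0.027,-0.0861,0,0],[-0.0213,-0.1031,0,0],[-0.0213,-0.1031,0,0]]]'

```text
time: 10.4
position: [552.9, -148.0, 97.3]
tool_rot: [0.754, 0.657, 0.0, 0.001]
force: [-1.1, -2.6, 7.5]
finger_gap: 23.2
grip_force: 49.6
```

```bash
cat > ck.py <<'E'
# tool-frame crank planning: cmd = commanded position (mm, tool x,y) relative to the grip pose, C circle centre there
from h import *;from station import env
PSI=1.435
def go(cmd,C,steps,rad=45,dz=0):
    o=env.get_obs();cmd,C=np.array(cmd,float),np.array(C,float);v=cmd-C;a=np.arctan2(-v[1],v[0])
    r=np.array([np.cos(a),-np.sin(a)]);t=np.array([np.sin(a),np.cos(a)])   # t: clockwise seen from above
    X=np.array([np.cos(PSI),np.sin(PSI)]);Y=np.array([np.sin(PSI),-np.cos(PSI)]);F=o["force"][:2];f=np.array([F@X,F@Y])
    print("t",o["time"],"pos",o["position"].round(1),"a",a.round(3),"R",np.hypot(*v).round(1),"resist",round(-f@t,2),"radial",round(f@r,2),"Fz",o["force"][2].round(1),"gap",round(o["finger_gap"],1),"grip",round(o["grip_force"],1))
    L=[]
    for k in np.cumsum(steps):
        p=C+rad*np.array([np.cos(a-k),-np.sin(a-k)]);L.append([float(x) for x in ((p-cmd)/500).round(4)]+[dz,0])
    print(L,"-> cmd",(cmd+500*np.array(L[-1][:2])).round(2))
E
python3 - <<'E'
from ck import *
C=-45*np.array([np.cos(-2.313),-np.sin(-2.313)]);print(C)
go([-.0213*500,-.1031*500],C,[.2]*7+[0])
E
```

```text
[ 30.41611274 -33.16413855]
t 10.4 pos [ 552.9 -148.    97.3] a 2.721 R 45.0 resist 0.46 radial 2.77 Fz 7.5 gap 23.2 grip 49.6
[[0.0089, -0.0156, 0, 0], [0.0208, -0.0291, 0, 0], [0.0351, -0.04, 0, 0], [0.0513, -0.0478, 0, 0], [0.0687, -0.0522, 0, 0], [0.0866, -0.0531, 0, 0], [0.1044, -0.0504, 0, 0], [0.1044, -0.0504, 0, 0]] -> cmd [ 41.55 -76.75]
```

servo_tool --motion '[[[0.0089,-0.0156,0,0],[0.0208,-0.0291,0,0],[0.0351,-0.04,0,0],[0.0513,-0.0478,0,0],[0.0687,-0.0522,0,0],[0.0866,-0.0531,0,0],[0.1044,-0.0504,0,0]]]'

```text
time: 11.1
position: [533.6, -93.3, 96.9]
tool_rot: [0.754, 0.657, -0.001, -0.001]
force: [-12.9, -4.0, 20.5]
finger_gap: 22.8
grip_force: 51.1
```

Run:
```python
from ck import *
go([41.55,-76.75],[30.416,-33.164],[.2]*7+[0])
d=env.get_image("side");i=d["img"].astype(int)
m=(i[...,0]>110)&(i[...,1]<60)&(i[...,2]<70);m[:100]=0;m[260:]=0
v,u=np.nonzero(m);print("red",u.mean(),v.mean(),len(u));print("TCP proj",proj(d,env.get_obs()["position"]+[0,0,10]))
cv2.imwrite("pics/s2.png",cv2.resize(i.astype(np.uint8)[130:280,180:330,::-1],(600,600)))
```

```text
t 11.1 pos [533.6 -93.3  96.9] a 1.321 R 45.0 resist 8.53 radial 10.48 Fz 20.5 gap 22.8 grip 51.1
[[0.0169, 0.0061, 0, 0], [0.0322, 0.0155, 0, 0], [0.0454, 0.0278, 0, 0], [0.0558, 0.0424, 0, 0], [0.0631, 0.0588, 0, 0], [0.0671, 0.0763, 0, 0], [0.0674, 0.0943, 0, 0], [0.0674, 0.0943, 0, 0]] -> cmd [ 75.25 -29.6 ]
red 270.8125 170.5625 112
TCP proj [[270.64482369 170.67498588]]
```

View pics/s2.png

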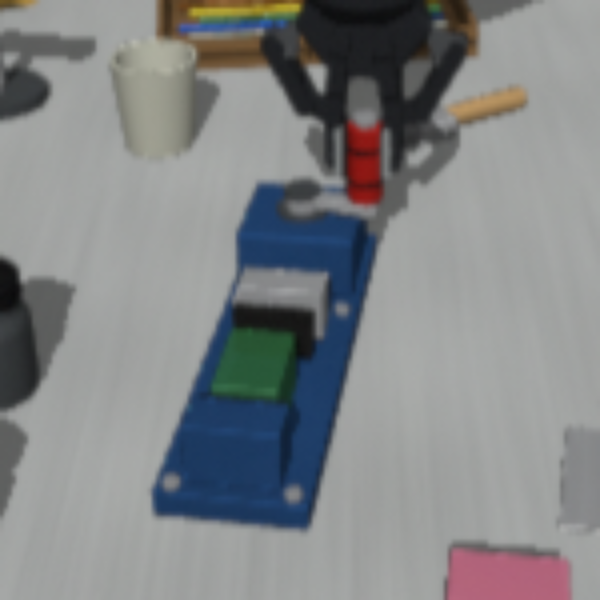

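The side view shows the red sleeve at crop (365,160) held between the fingers. The crank has followed, and the blank is still straight between the pad and the anvil. I'll trim the circle centre and raise the hand slightly.

Run:
```python
from ck import *
go([41.55,-76.75],[30.2,-33.8],[.2]*8,dz=-.0026)
```

```text
t 11.15 pos [534.4 -91.4  96.9] a 1.312 R 44.4 resist 4.86 radial 13.39 Fz 21.3 gap 22.9 grip 51.5
[[0.0171, 0.0052, -0.0026, 0], [0.0324, 0.0147, -0.0026, 0], [0.0454, 0.0271, -0.0026, 0], [0.0557, 0.0418, -0.0026, 0], [0.0629, 0.0582, -0.0026, 0], [0.0667, 0.0758, -0.0026, 0], [0.067, 0.0938, -0.0026, 0], [0.0636, 0.1114, -0.0026, 0]] -> cmd [ 73.35 -21.05]
```

servo_tool --motion '[[[0.0171,0.0052,-0.0026,0],[0.0324,0.0147,-0.0026,0],[0.0454,0.0271,-0.0026,0],[0.0557,0.0418,-0.0026,0],[0.0629,0.0582,-0.0026,0],[0.0667,0.0758,-0.0026,0],[0.067,0.0938,-0.0026,0],[0.0636,0.1114,-0.0026,0]]]'

```text
time: 11.95
position: [593.6, -67.7, 97.3]
tool_rot: [0.753, 0.658, -0.001, -0.001]
force: [-6.5, 2.3, 3.1]
finger_gap: 22.9
grip_force: 50.1
```

Run:
```python
from ck import *
go([73.35,-21.05],[30.2,-33.8],[.2]*8)
```

```text
t 11.95 pos [593.6 -67.7  97.3] a -0.287 R 45.0 resist 6.89 radial -0.63 Fz 3.1 gap 22.9 grip 50.1
[[-0.0068, 0.0166, 0, 0], [-0.0167, 0.0316, 0, 0], [-0.0295, 0.0443, 0, 0], [-0.0445, 0.0542, 0, 0], [-0.0611, 0.0609, 0, 0], [-0.0788, 0.0642, 0, 0], [-0.0968, 0.0639, 0, 0], [-0.1143, 0.06, 0, 0]] -> cmd [16.2   8.95]
```

servo_tool --motion '[[[-0.0068,0.0166,0,0],[-0.0167,0.0316,0,0],[-0.0295,0.0443,0,0],[-0.0445,0.0542,0,0],[-0.0611,0.0609,0,0],[-0.0788,0.0642,0,0],[-0.0968,0.0639,0,0],[-0.1143,0.06,0,0]]]'

```text
time: 12.75
position: [616.7, -127.6, 97.4]
tool_rot: [0.753, 0.658, 0.001, -0.001]
force: [1.3, 7.1, -2.6]
finger_gap: 23.1
grip_force: 49.5
```

Run:
```python
from ck import *
go([16.2,8.95],[30.2,-33.8],[.2]*8)
```

```text
t 12.75 pos [ 616.7 -127.6   97.4] a -1.887 R 45.0 resist 6.96 radial -1.88 Fz -2.6 gap 23.1 grip 49.5
[[-0.0164, -0.0072, 0, 0], [-0.0311, -0.0176, 0, 0], [-0.0434, -0.0307, 0, 0], [-0.0529, -0.046, 0, 0], [-0.0591, -0.0629, 0, 0], [-0.0619, -0.0806, 0, 0], [-0.061, -0.0986, 0, 0], [-0.0567, -0.116, 0, 0]] -> cmd [-12.15 -49.05]
```

Free resistance while moving is about 6.9 N. 5.86 rad wound so far.

servo_tool --motion '[[[-0.0164,-0.0072,0,0],[-0.0311,-0.0176,0,0],[-0.0434,-0.0307,0,0],[-0.0529,-0.046,0,0],[-0.0591,-0.0629,0,0],[-0.0619,-0.0806,0,0],[-0.061,-0.0986,0,0],[-0.0567,-0.116,0,0]]]'

```text
time: 13.55
position: [555.8, -149.5, 97.8]
tool_rot: [0.753, 0.658, 0.001, 0.001]
force: [8.3, -1.0, -6.8]
finger_gap: 23.3
grip_force: 49.3
```

Run:
```python
from ck import *
go([-12.15,-49.05],[30.2,-33.8],[.1]*8)
```

```text
t 13.55 pos [ 555.8 -149.5   97.8] a 2.796 R 45.0 resist 7.83 radial -2.92 Fz -6.8 gap 23.3 grip 49.3
[[0.0035, -0.0083, 0, 0], [0.0078, -0.0162, 0, 0], [0.0128, -0.0237, 0, 0], [0.0186, -0.0306, 0, 0], [0.025, -0.0369, 0, 0], [0.032, -0.0425, 0, 0], [0.0396, -0.0474, 0, 0], [0.0476, -0.0515, 0, 0]] -> cmd [ 11.65 -74.8 ]
```

servo_tool --motion '[[[0.0035,-0.0083,0,0],[0.0078,-0.0162,0,0],[0.0128,-0.0237,0,0],[0.0186,-0.0306,0,0],[0.025,-0.0369,0,0],[0.032,-0.0425,0,0],[0.0396,-0.0474,0,0],[0.0476,-0.0515,0,0]]]'

```text
time: 14.35
position: [533.0, -123.3, 97.8]
tool_rot: [0.754, 0.657, -0.0, 0.001]
force: [3.4, -7.6, -2.8]
finger_gap: 23.1
grip_force: 49.7
```

Run:
```python
from ck import *
go([11.65,-74.8],[30.2,-33.8],[.1]*6+[0,0])
```

```text
t 14.35 pos [ 533.  -123.3   97.8] a 1.996 R 45.0 resist 8.25 radial -1.14 Fz -2.8 gap 23.1 grip 49.7
[[0.0084, -0.0033, 0, 0], [0.017, -0.0057, 0, 0], [0.0259, -0.0073, 0, 0], [0.0349, -0.008, 0, 0], [0.0439, -0.0077, 0, 0], [0.0528, -0.0066, 0, 0], [0.0528, -0.0066, 0, 0], [0.0528, -0.0066, 0, 0]] -> cmd [ 38.05 -78.1 ]
```

servo_tool --motion '[[[0.0084,-0.0033,0,0],[0.017,-0.0057,0,0],[0.0259,-0.0073,0,0],[0.0349,-0.008,0,0],[0.0439,-0.0077,0,0],[0.0528,-0.0066,0,0],[0.0528,-0.0066,0,0],[0.0528,-0.0066,0,0]]]'

```text
time: 15.15
position: [532.6, -96.0, 97.6]
tool_rot: [0.754, 0.657, -0.001, -0.0]
force: [-4.9, -2.3, 2.8]
finger_gap: 22.9
grip_force: 50.4
```

Run:
```python
from ck import *
go([38.05,-78.1],[30.2,-33.8],[.1]*4+[0,0,0])
```

```text
t 15.15 pos [532.6 -96.   97.6] a 1.395 R 45.0 resist 3.69 radial 3.95 Fz 2.8 gap 22.9 grip 50.4
[[0.0088, 0.002, 0, 0], [0.0173, 0.0049, 0, 0], [0.0255, 0.0086, 0, 0], [0.0333, 0.0131, 0, 0], [0.0333, 0.0131, 0, 0], [0.0333, 0.0131, 0, 0], [0.0333, 0.0131, 0, 0]] -> cmd [ 54.7  -71.55]
```

Run:
```python
from ck import *
go([38.05,-78.1],[30.2,-33.8],[.05]*8)
```

```text
t 15.15 pos [532.6 -96.   97.6] a 1.395 R 45.0 resist 3.69 radial 3.95 Fz 2.8 gap 22.9 grip 50.4
[[0.0044, 0.0009, 0, 0], [0.0088, 0.002, 0, 0], [0.0131, 0.0033, 0, 0], [0.0173, 0.0049, 0, 0], [0.0214, 0.0066, 0, 0], [0.0255, 0.0086, 0, 0], [0.0294, 0.0107, 0, 0], [0.0333, 0.0131, 0, 0]] -> cmd [ 54.7  -71.55]
```

servo_tool --motion '[[[0.0044,0.0009,0,0],[0.0088,0.002,0,0],[0.0131,0.0033,0,0],[0.0173,0.0049,0,0],[0.0214,0.0066,0,0],[0.0255,0.0086,0,0],[0.0294,0.0107,0,0],[0.0333,0.0131,0,0]]]'

```text
time: 15.95
position: [540.6, -80.8, 97.4]
tool_rot: [0.754, 0.657, -0.001, -0.001]
force: [-9.0, -5.0, 6.0]
finger_gap: 22.7
grip_force: 50.8
```

Run:
```python
from ck import *
go([54.7,-71.55],[30.2,-33.8],[.05]*6)
```

```text
t 15.95 pos [540.6 -80.8  97.4] a 0.995 R 45.0 resist 9.67 radial 3.49 Fz 6.0 gap 22.7 grip 50.8
[[0.0037, 0.0025, 0, 0], [0.0073, 0.0053, 0, 0], [0.0107, 0.0082, 0, 0], [0.014, 0.0112, 0, 0], [0.0172, 0.0145, 0, 0], [0.0201, 0.0179, 0, 0]] -> cmd [ 64.75 -62.6 ]
```

servo_tool --motion '[[[0.0037,0.0025,0,0],[0.0073,0.0053,0,0],[0.0107,0.0082,0,0]]]'

```text
time: 16.25
position: [545.1, -75.9, 97.3]
tool_rot: [0.754, 0.657, -0.001, -0.001]
force: [-10.9, -4.1, 6.3]
finger_gap: 22.8
grip_force: 51.0
```

Run:
```python
from ck import *
cmd=[54.7+.0107*500,-71.55+.0082*500];print(cmd)
go(cmd,[30.2,-33.8],[.05]*6)
d=env.get_image("side");i=d["img"]
cv2.imwrite("pics/s3.png",cv2.resize(cv2.convertScaleAbs(i[180:250,215:285,::-1],alpha=1.4),(600,600),interpolation=cv2.INTER_CUBIC))
```

```text
[60.050000000000004, -67.45]
t 16.25 pos [545.1 -75.9  97.3] a 0.845 R 45.0 resist 10.93 radial 4.01 Fz 6.3 gap 22.8 grip 51.0
[[0.0033, 0.003, 0, 0], [0.0064, 0.0063, 0, 0], [0.0094, 0.0097, 0, 0], [0.0122, 0.0132, 0, 0], [0.0148, 0.0168, 0, 0], [0.0173, 0.0206, 0, 0]] -> cmd [ 68.7  -57.15]
```

View pics/s3.png

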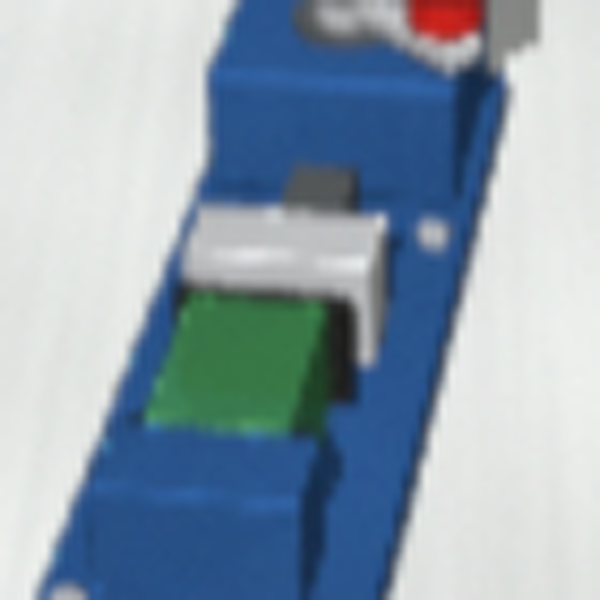

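The pad's black face touches the blank at crop y~290 and the blank's other end is at the anvil (y~430), still straight. The handle is stiffening, about 3–4 N above free winding, so I'll give it one small nudge.

servo_tool --motion '[[[0.0033,0.003,0,0]]]'

```text
time: 16.4
position: [546.7, -74.6, 97.4]
tool_rot: [0.754, 0.657, -0.001, -0.001]
force: [-12.2, -2.2, 7.8]
finger_gap: 23.0
grip_force: 51.0
```

Run:
```python
from ck import *
go([61.7,-65.95],[30.2,-33.8],[.05]*6)
```

```text
t 16.4 pos [546.7 -74.6  97.4] a 0.796 R 45.0 resist 10.98 radial 5.78 Fz 7.8 gap 23.0 grip 51.0
[[0.0031, 0.0032, 0, 0], [0.0061, 0.0066, 0, 0], [0.0089, 0.0101, 0, 0], [0.0115, 0.0138, 0, 0], [0.0139, 0.0176, 0, 0], [0.0162, 0.0215, 0, 0]] -> cmd [ 69.8 -55.2]
```

servo_tool --motion '[[[0,0,0,0],[0,0,0,0],[0,0,0,0],[0,0,0,0],[0,0,0,0],[0,0,0,0]]]' --hand 1

```text
time: 17.0
position: [548.2, -73.8, 97.6]
tool_rot: [0.753, 0.658, -0.0, 0.0]
force: [-0.4, 0.4, 0.4]
finger_gap: 85.5
grip_force: 0.0
```

servo_tool --motion '[[[0,0,-0.04,0],[0,0,-0.1,0],[0,0,-0.18,0],[0,0,-0.26,0],[0,0,-0.32,0],[0,0,-0.34,0],[0,0,-0.34,0],[0,0,-0.34,0]]]'

```text
time: 17.8
position: [547.8, -73.7, 266.6]
tool_rot: [0.753, 0.658, -0.0, -0.0]
force: [0.2, 0.3, 0.3]
finger_gap: 85.5
grip_force: 0.0
```

Run:
```python
from h import *;from station import env
o=env.get_obs();print(o["time"],o["position"].round(1),o["force"].round(1),o["finger_gap"])
d=env.get_image("side");a=d["img"].astype(int)
m=(a[...,0]>110)&(a[...,1]<60)&(a[...,2]<70);m[:100]=0;m[260:]=0
v,u=np.nonzero(m);print("red",u.mean(),v.mean(),len(u))
g=(a[...,1]>a[...,0]*1.25)&(a[...,1]>a[...,2]*1.15)&(a[...,1]>35);g[:180]=0;g[250:]=0;v,u=np.nonzero(g);print("green",u.mean(),v.mean(),len(u))
c=np.array([575.8,-109.2]);ph=.796+1.435  # commanded angle at release
print("sleeve expected",proj(d,[*(c+45*np.array([np.cos(ph),np.sin(ph)])),106.5]))
```

```text
17.8 [547.8 -73.7 266.6] [0.2 0.3 0.3] 85.53787728458408
red 265.9 173.87272727272727 110
green 243.05633802816902 221.93661971830986 284
sleeve expected [[265.36286343 174.03472147]]
```

```bash
python3 -c "
from station import env
print(env.hand_in())"
```

```text
the job is handed in; nothing more can be done
None
```

I laid the green blank straight on the clamp bed and wound the crank about 9.5 rad clockwise without letting go, to an estimated 3–4 N above free winding. I then released the sleeve, lifted the hand clear and handed the job in at about 18 s; no verdict came back.

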